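Load a paper roll on its spindle and snap the retaining cap home

TASK

Slip the loose paper roll over the spindle of the steel roll holder so that it sits on the holder's hub, and let go of it there. Then put the black snap cap on the stud at the top of the spindle and press it straight down until it clicks; do not ease off when the push suddenly gets lighter, but keep pressing the cap down onto the springy collar with a firm hand push of about 10 N, and finish while still holding it pressed like that. Leave the other things on the worktop where they are.

Things in the scene. Friction and masses are not known exactly. Their poses are not given: they have to be found in the camera images.
- stand: Steel roll holder, fixed, upright and round. Origin: centre of its underside on the worktop. Foot disc 100 mm across, 12 high; narrow hub 40 across, its top 22 above the origin (the roll sits on it); spindle 19 across up to 65; then the black collar (collar) and the snap stud (stud_tip).
- collar: Black springy rubber collar under the stud, 23 mm across; origin at the centre of its top face, 77 mm above the holder's origin when unloaded. It gives straight down against a spring of 2.5 N per mm (10 N at 4 mm), at most 6 mm, and then is hard.
- roll: Loose rigid roll of white paper on a cardboard core, standing upright on the worktop: 57 mm across, 48 high, through hole 27 across, about 0.1 kg. Origin: centre of its underside, z up along the hole. Grip it across the outside. Carry low: a wire shelf's front edge runs 585 mm above the worktop at x = 0.60 m. On the hub its origin is 22 mm above the holder's origin.
- cap: Loose black snap cap, about 40 g, standing on its open side. Origin: centre of its underside. Skirt 40 mm across to 22 high, then a round grip knob 24 across to 46. Loose on the stud its origin is 88 mm above the holder's; the push peaks at 8-15 N near 85 and falls away below 82 (click). Clicked: 77, on the collar; pressed with 10 N: 73. Sideways error up to 1.5 mm is fine. Lip opening 18.6.
- marker: Bystander: black and white marker pen, 135 x 17 x 16, lying at the front edge of the worktop (mm).
- keys: Bystander: bunch of keys with a red tag, 118 x 84 x 8, lying at the front edge (mm).
- tape_roll: Bystander: beige masking tape roll, 104 across, 25 high, lying flat farther back than the work (not the paper roll) (mm).
- salt_shaker: Bystander: small glass salt shaker, 45 across, 87 high, behind the work (mm).
- deli_cup: Bystander: white lidded deli tub, 114 across, 68 high, right of the work (mm).
- portion_cup_0: Bystander: small steel sauce cup, 68 across, 40 high, right of the work near the front edge (mm).
- red_shaker: Bystander: red shaker, 69 across, 184 high, behind right (mm).
- stud_tip (a point): Tip of the holder's snap stud, on its axis, 90 mm above the holder's origin. The stud is four sprung round prongs forming a bulb 21 mm across at its widest, 6 mm below the tip; the prongs give inward and spring out again.
There are look-alikes about, which are no part of the job. Of the things like the cap, leave any that is purple or turquoise; of the rest the larger one is meant.

How it is judged:
On the way, in this order (a step that is already met when the one before it is completed fails the run):
1. the paper roll sits on the hub, round the spindle, let go (z of roll in the frame of stand between 0.019 and 0.0255 m and horizontal distance between roll and stand below 0.006 m and angle between roll's own z axis and vertical below 0.08 rad and contact force between the fingers and roll below 0.5 N), for 0.2 s.
2. the cap has clicked down over the stud (z of cap in the frame of stand below 0.079 m and horizontal distance between cap and stand below 0.003 m and angle between cap's own z axis and vertical below 0.08 rad), for 0.1 s.
At the end, for the whole second after the job is handed in: Roll on the hub (origin 19-25.5 mm above the holder's, within 6 mm of its axis, tilt < 0.08), untouched; cap clicked on (origin < 79 mm above the holder's, within 3 mm of its axis, tilt < 0.08), fingers still on it, pressing the collar with 5-35 N (all of step 2 and z of roll in the frame of stand between 0.019 and 0.0255 m and horizontal distance between roll and stand below 0.006 m and angle between roll's own z axis and vertical below 0.08 rad and contact force between cap and collar between 5 and 35 N and contact force between the fingers and cap above 2 N and contact force between the arm and roll below 0.5 N); the arm keeps its last pose, push and grip.
It fails at once if a bystander is moved by more than 30 mm (distance of any of marker, keys, tape_roll, salt_shaker, deli_cup, portion_cup_0, red_shaker from where it was at the start of the episode above 0.03 m).
It fails at once if the cap is pressed on the collar with more than 60 N (contact force between cap and collar above 60 N).
It also fails if it takes over 54 s, if anything falls off the work surface, if the arm or the gripper's body presses on something with over 40 N, if the wrist force passes 120 N, or if a joint passes its speed limit or range.

ROBOT

A 6-joint arm with a two-finger parallel gripper is mounted at the origin on a cart in front of the work surface, level with it; the furniture and walls round the work are solid. World frame = base frame: x ahead of the robot, y to its left, z up, the work surface at z = 0. Lengths are in m, angles in rad, forces in N, time in s.
With the tool pointing down it reaches from about 0.2 to 0.875 m from the base axis. Payload 3.4 kg.
Tool frame: the origin (TCP) lies between the finger pads; the fingertips stand 25 mm ahead of it and the grasp point (between the pads) lies 6 mm ahead of it (r.nose_length is the z of the fingertips in the tool frame, in m); z points along the fingers, x is the direction in which the jaws open and shut, and the axes are right-handed (so a half turn about z gives the same grasp; the last joint's range is limited). The gripper opens to 94 mm and grips with 3 to 60 N. Pads are 16 mm wide; open, the fingers measure 119 mm over their backs; the gripper's body (75 mm by 177 mm) begins 78 mm behind the grasp point.
Start: joints at [1.085, 0.276, 1.505, -0, 1.361, -0.121], TCP at [0.205, 0.537, 0.192] pointing down, gripper open.
Joint ranges: [-2.89, 2.89], [-0.75, 2.08], [0.22, 2.7], [-1.18, 4.32], [0.11, 2.71], [-2.7, 2.7]. Speed limits (rad/s): [2.57, 2.57, 3.14, 3.14, 3.14, 3.14].

INTERFACE

Orientations are given as a unit quaternion [w, x, y, z].
In Python, from plant import r, gripper_to, inverse_kinematics, vision, models, telemetry gives the robot as it stands. Calls block until the motion is done:
- r.move_to(position, orientation): joint-space move of the TCP to a pose.
- r.move_l(position, rot=None, vel=0.15, guard=None): straight line of the TCP; rot=None keeps the orientation; vel is the mean speed in m/s. With guard (N) it stops when the force on the tool has changed by that much, and returns True; else False.
- r.movej(angles): joint-space move.
- gripper_to(opening, f_grip=None): finger opening in m; f_grip is the grip in N (None keeps the last); returns when the fingers have stopped.
- r.hold(seconds).
- inverse_kinematics(position, orientation): joint angles nearest the present ones, or None.
- vision.snapshot(name): name is "scene" or "top" or "wrist"; returns the picture (420x560x3 uint8, red, green, blue); there is no depth.
- vision.get_calibration(name): a dict with "fx", "fy", "cx", "cy" (pixels), "position" and "orientation" of the camera in the world. Camera axes: x right, y down, z forward; pixel columns grow to the right and rows downward; lengths in m; the calibration is good to about 2 mm. A picture is of the moment at which its call begins: read the wrist's pose just before it. get_calibration takes no time and is no camera call; for the wrist camera it gives the pose at the moment of the call.
A pose or a line that the arm cannot do raises r.PlanningError and nothing moves.
- r.sign_off(): hands the job in, once; it reports no verdict.
Trained networks look in the newest picture that a camera, given by its name, has taken for a name from the list of things; names that differ only in an ending like _2 or _b are one class to them, and where a whole thing is asked for, a point or a joint stands for the part that bears it (a point fixed in the world has none). Each returns a list of dicts, best first, with "score" (0 to 1); they miss things now and then, are a little off and sometimes report something else, mostly with a low value. They report only what shows in the picture. A call takes as long as a camera call. They do not tell look-alikes from the thing itself.
- models.boxes_of(thing, camera): "at" ([x, y, z] in m, in world coordinates, good to about 4 mm: the middle of the surface that is visible of it).
- models.regions_of(thing, camera): "pixels" (420x560 bool, what is visible of it).
- models.mark_of(thing, camera): "at" ([x, y, z] in m, in world coordinates, good to about 4 mm: a listed point, or the origin of a listed thing).
Readings, each from a call of its own:
- telemetry.current_t(): time.
- telemetry.current_joints(): joint angles.
- telemetry.current_dq(): joint speeds.
- telemetry.current_joint_efforts(): joint torques, N m.
- telemetry.current_ee_pos(): TCP position.
- telemetry.current_tool_rot(): TCP orientation.
- telemetry.current_wrist_force(): force on the tool from outside, world axes, zero at the start.
- telemetry.current_torque(): the same for the moment, N m.
- telemetry.current_opening(): finger opening in m.
Only numpy, scipy, OpenCV 4.12 (cv2) and the standard library are available. Lean on these libraries where they do the work, as an engineer would, in place of code of your own. Each camera call takes 0.05 s, during which the arm holds its last target.

## Working session

There is one attempt and no reset: what is moved stays moved. The work goes in short steps, each a Python script; the robot and the scene stay as the last script left them, time stands still between calls to the robot, and variables do not carry over. Pictures are saved under pics/ and viewed, and the job is handed in when it is done.

```bash
mkdir -p pics; ls
python3 - <<'E'
from plant import r, vision, models, telemetry
import cv2, numpy as np
for c in ("scene","top","wrist"):
    im=vision.snapshot(c); cv2.imwrite(f"pics/{c}0.png",im[:,:,::-1])
    k=vision.get_calibration(c); print(c,{a:np.round(b,3).tolist() for a,b in k.items()})
    for t in ("stand","roll","cap","stud_tip","collar"):
        try:
            print(t,"mark",[(np.round(d["at"],3).tolist(),round(d["score"],2)) for d in models.mark_of(t,c)][:4], "box",[(np.round(d["at"],3).tolist(),round(d["score"],2)) for d in models.boxes_of(t,c)][:4])
        except Exception as e: print(t,e)
print(telemetry.current_t(),telemetry.current_ee_pos(),telemetry.current_tool_rot(),r.nose_length)
E
```

```text
pics
scene {'fx': 433.49, 'fy': 433.49, 'cx': 274.298, 'cy': 207.382, 'position': [0.62, 0.716, 0.839], 'orientation': [-0.034, 0.054, 0.914, -0.401]}
stand mark [([0.457, 0.007, 0.002], 0.66)] box [([0.461, 0.019, 0.011], 0.92)]
roll mark [] box [([0.448, -0.178, 0.04], 0.59)]
cap mark [([0.461, 0.172, 0.004], 0.89), ([0.527, 0.114, -0.005], 0.6), ([0.373, 0.2, 0.002], 0.53)] box [([0.525, 0.126, 0.02], 0.72), ([0.462, 0.019, 0.014], 0.71), ([0.374, 0.208, 0.019], 0.68), ([0.464, 0.181, 0.026], 0.64)]
stud_tip mark [([0.462, 0.009, 0.091], 0.97)] box [([0.465, 0.018, 0.009], 0.73)]
collar mark [([0.46, 0.01, 0.08], 0.35), ([0.461, 0.009, 0.09], 0.26)] box []
top {'fx': 435.01, 'fy': 435.01, 'cx': 277.737, 'cy': 205.914, 'position': [0.389, -0.091, 1.117], 'orientation': [-0.041, 0.712, -0.699, 0.054]}
stand mark [([0.456, 0.011, -0.001], 0.69)] box [([0.458, 0.007, 0.014], 0.96)]
roll mark [([0.445, -0.195, -0.003], 0.87)] box [([0.446, -0.194, 0.048], 0.63), ([0.354, -0.126, 0.005], 0.29)]
cap mark [([0.528, 0.117, 0.001], 0.76), ([0.369, 0.206, -0.0], 0.58), ([0.462, 0.174, 0.0], 0.48), ([0.551, 0.202, -0.002], 0.45)] box [([0.547, 0.198, 0.017], 0.61), ([0.462, 0.165, 0.025], 0.52), ([0.524, 0.116, 0.024], 0.48)]
stud_tip mark [] box [([0.463, 0.012, 0.005], 0.62)]
collar mark [] box []
wrist {'fx': 338.57, 'fy': 338.57, 'cx': 288.806, 'cy': 204.999, 'position': [0.142, 0.561, 0.384], 'orientation': [0.097, 0.818, 0.563, 0.066]}
stand mark [] box []
roll mark [] box []
cap mark [] box []
stud_tip mark [] box []
collar mark [] box []
1.65 [0.20517328 0.53720892 0.19158454] [-2.36921184e-05  8.23649709e-01  5.67098894e-01  4.21359814e-05] 0.025
```

View pics/scene0.png

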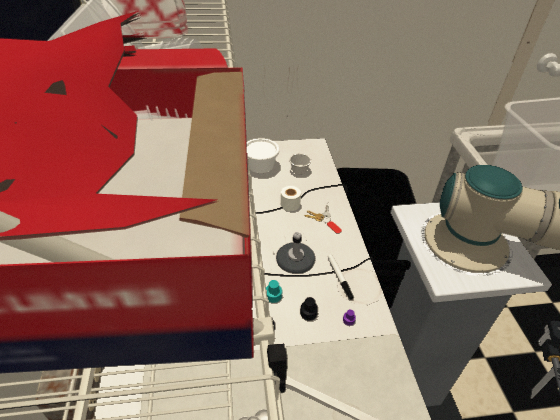

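View pics/top0.png

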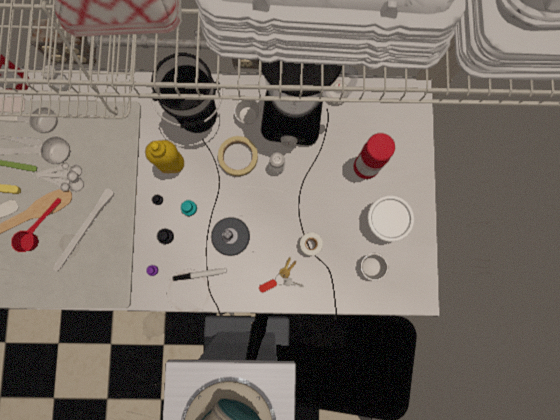

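```bash
cat > h.py <<'E'
import numpy as np, cv2
from scipy.spatial.transform import Rotation as R
from plant import r, gripper_to, inverse_kinematics, vision, models, telemetry
def proj(c,P):
    k=vision.get_calibration(c); q=k["orientation"]; M=R.from_quat([q[1],q[2],q[3],q[0]])
    p=M.inv().apply(np.atleast_2d(P)-k["position"]); return np.c_[k["fx"]*p[:,0]/p[:,2]+k["cx"],k["fy"]*p[:,1]/p[:,2]+k["cy"]]
def ray(k,uv):
    q=k["orientation"]; M=R.from_quat([q[1],q[2],q[3],q[0]])
    return M.apply([(uv[0]-k["cx"])/k["fx"],(uv[1]-k["cy"])/k["fy"],1.])
def atz(k,uv,z):
    d=ray(k,uv); p=np.array(k["position"]); return p+d*(z-p[2])/d[2]
def down(yaw):  # jaw axis (tool x) at angle yaw in world, z down
    M=np.array([[np.cos(yaw),np.sin(yaw),0],[np.sin(yaw),-np.cos(yaw),0],[0,0,-1]]).T
    M=np.c_[[np.cos(yaw),np.sin(yaw),0],[np.sin(yaw),-np.cos(yaw),0],[0,0,-1]]
    q=R.from_matrix(M).as_quat(); return np.array([q[3],q[0],q[1],q[2]])
E
python3 - <<'E'
import cv2,sys
sys.path.insert(0,'.')
from h import *
for c in("scene","top"):
    im=cv2.imread(f"pics/{c}0.png")
    P=proj(c,[[.461,.173,.02],[.527,.116,.02],[.372,.204,.02],[.55,.2,.02],[.458,.009,.05],[.446,-.194,.024]]);print(c,P.round().tolist())
    a=P[:4].min(0).astype(int)-30;b=P[:4].max(0).astype(int)+30;a=a.clip(0)
    s=im[a[1]:b[1],a[0]:b[0]]; f=min(800/s.shape[1],600/s.shape[0]);cv2.imwrite(f"pics/{c}0crop.png",cv2.resize(s,None,fx=f,fy=f,interpolation=3));print(a,f)
E
```

```text
scene [[307.0, 309.0], [275.0, 291.0], [350.0, 317.0], [269.0, 323.0], [297.0, 245.0], [289.0, 198.0]]
[239 260] 5.714285714285714
top [[165.0, 234.0], [189.0, 208.0], [150.0, 269.0], [156.0, 199.0], [229.0, 236.0], [311.0, 243.0]]
[120 168] 4.580152671755725
```

View pics/top0crop.png

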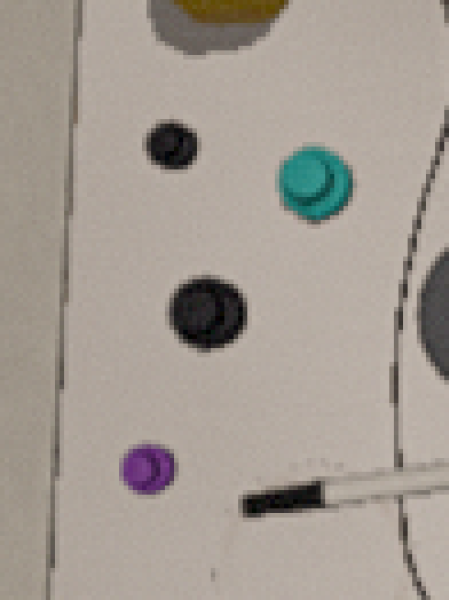

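Run:
```python
from h import *
t0=telemetry.current_t()
# viewpoints with wrist camera
k=vision.get_calibration("wrist"); print("cam offset", np.array(k["position"])-telemetry.current_ee_pos())
q=down(np.pi/2)
for p in ([.36,-.05,.30],[.36,-.19,.25],[.40,.17,.25],[.40,.01,.25]):
    for y in (np.pi/2,-np.pi/2,0,np.pi):
        j=inverse_kinematics(p,down(y)); print(p,round(y,2),None if j is None else np.round(j,2).tolist())
```

```text
cam offset [-0.06293336  0.02330637  0.19248022]
[0.36, -0.05, 0.3] 1.57 [-0.33, -0.1, 1.67, -0.0, 1.57, -1.9]
[0.36, -0.05, 0.3] -1.57 [-0.33, -0.1, 1.67, -0.0, 1.57, 1.24]
[0.36, -0.05, 0.3] 0 [-0.33, -0.1, 1.67, -0.0, 1.57, -0.33]
[0.36, -0.05, 0.3] 3.14 None
[0.36, -0.19, 0.25] 1.57 [-0.66, -0.01, 1.71, -0.0, 1.45, -2.23]
[0.36, -0.19, 0.25] -1.57 [-0.66, -0.01, 1.71, -0.0, 1.45, 0.91]
[0.36, -0.19, 0.25] 0 [-0.66, -0.01, 1.71, -0.0, 1.45, -0.66]
[0.36, -0.19, 0.25] 3.14 [-0.66, -0.01, 1.71, -0.0, 1.45, 2.48]
[0.4, 0.17, 0.25] 1.57 [0.24, 0.03, 1.67, -0.0, 1.45, -1.33]
[0.4, 0.17, 0.25] -1.57 [0.24, 0.03, 1.67, -0.0, 1.45, 1.81]
[0.4, 0.17, 0.25] 0 [0.24, 0.03, 1.67, -0.0, 1.45, 0.24]
[0.4, 0.17, 0.25] 3.14 None
[0.4, 0.01, 0.25] 1.57 [-0.15, -0.03, 1.72, -0.0, 1.45, -1.72]
[0.4, 0.01, 0.25] -1.57 [-0.15, -0.03, 1.72, -0.0, 1.45, 1.42]
[0.4, 0.01, 0.25] 0 [-0.15, -0.03, 1.72, -0.0, 1.45, -0.15]
[0.4, 0.01, 0.25] 3.14 None
```

Look-alikes (top picture): large black (165,236), small black (157,199), turquoise (188,208) and purple (152,270). The larger black one at (165,236) fits, and the crop confirms this: at (207,313) it is clearly wider than the small black one at (172,145). The roll is at (311,243) and the stand at (230,236). Next I'll take wrist views.

Run:
```python
from h import *
import pickle
V=[]
for i,p in enumerate(([.40,.12,.25],[.40,.0,.25],[.40,-.11,.25])):
    r.move_to(p,down(np.pi/2))
    k=vision.get_calibration("wrist"); im=vision.snapshot("wrist"); cv2.imwrite(f"pics/w{i}.png",im[:,:,::-1])
    d={}
    for t in ("stud_tip","roll","cap") if i==1 else (("stud_tip","cap") if i==0 else ("stud_tip","roll")):
        m=models.mark_of(t,"wrist"); print(i,t,[(np.round(x["at"],4).tolist(),round(x["score"],2)) for x in m][:4])
        d[t]=[(x["pixels"],x["score"]) for x in models.regions_of(t,"wrist")]
        for px,s in d[t][:4]:
            ys,xs=np.nonzero(px); print("   reg",xs.mean().round(1),ys.mean().round(1),xs.min(),xs.max(),ys.min(),ys.max(),round(s,2))
    V.append((k,d))
pickle.dump(V,open("v.pkl","wb"))
print(telemetry.current_t())
```

```text
0 stud_tip [([0.4585, 0.0097, 0.0917], 0.87)]
   reg 208.2 216.9 169 243 184 255 0.87
0 cap [([0.55, 0.1989, -0.0], 0.91), ([0.531, 0.1159, -0.0009], 0.66), ([0.3715, 0.2026, -0.0014], 0.58), ([0.4583, 0.1711, -0.0024], 0.55)]
   reg 286.0 272.0 272 300 256 290 0.85
   reg 352.7 154.4 342 363 144 165 0.75
   reg 344.9 284.1 334 355 273 296 0.7
1 stud_tip [([0.4558, 0.008, 0.0903], 0.67)]
   reg 295.7 220.0 259 332 184 255 0.58
   reg 135.2 213.5 106 164 188 239 0.48
1 roll [([0.4418, -0.1939, -0.0021], 0.79)]
   reg 135.8 213.4 106 165 188 239 0.94
1 cap [([0.3713, 0.2044, 0.0001], 0.93), ([0.4559, 0.1708, -0.0001], 0.87), ([0.5308, 0.1181, -0.0013], 0.64), ([0.4401, -0.1955, 0.0013], 0.46)]
   reg 447.2 154.2 435 461 144 164 0.89
   reg 371.1 274.5 358 387 256 290 0.81
   reg 296.1 232.2 287 306 227 238 0.7
   reg 420.2 220.7 402 438 204 236 0.63
2 stud_tip [([0.4553, 0.0079, 0.0883], 0.58)]
   reg 376.3 215.8 342 415 185 254 0.55
2 roll [([0.443, -0.1923, 0.0001], 0.6)]
   reg 222.6 213.6 198 247 188 240 0.72
5.2667
```

Run:
```python
import cv2,numpy as np
a=cv2.imread("pics/w1.png"); cv2.imwrite("pics/w1z.png",cv2.resize(a[150:320,90:490],None,fx=2,fy=2,interpolation=3))
```

```text
(no output)
```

View pics/w1.png

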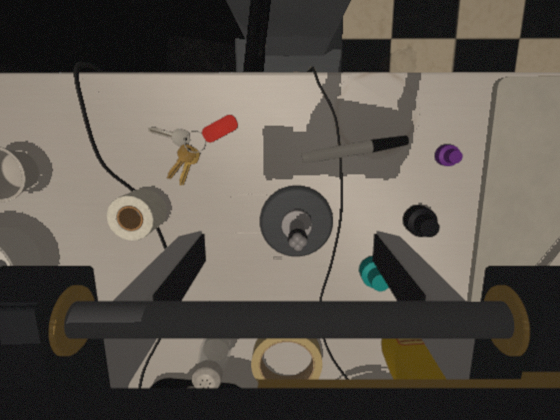

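View pics/w1z.png

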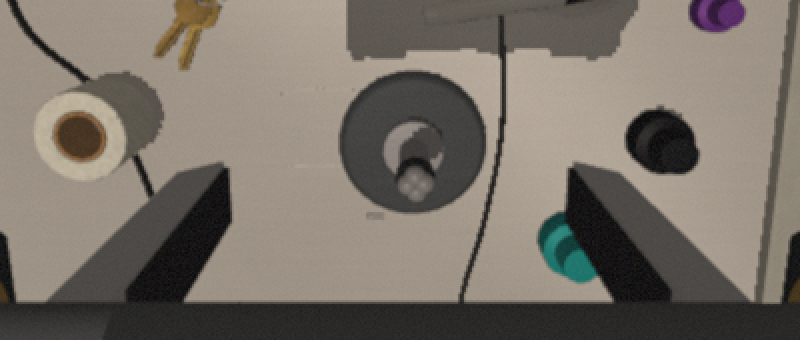

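```bash
cat > meas.py <<'E'
from h import *
from scipy.optimize import least_squares
def circ(P):
    P=P[:,:2]; f=lambda v: np.hypot(P[:,0]-v[0],P[:,1]-v[1])-v[2]
    s=least_squares(f,[*P.mean(0),.03],loss="soft_l1",f_scale=.001); return s.x, np.sqrt(np.mean(s.fun**2))
def tri(ks,uvs):
    A=np.zeros((3,3));b=np.zeros(3);L=[]
    for k,uv in zip(ks,uvs):
        d=ray(k,uv);d/=np.linalg.norm(d);M=np.eye(3)-np.outer(d,d);A+=M;b+=M@np.array(k["position"]);L.append((M,np.array(k["position"])))
    x=np.linalg.solve(A,b); return x,[round(float(np.linalg.norm(M@(x-p))),4) for M,p in L]
E
python3 - <<'E'
from meas import *
import pickle
V=pickle.load(open("v.pkl","rb"))
for i in range(3):
    im=cv2.imread(f"pics/w{i}.png"); 
    k,d=V[i]
    px=d["stud_tip"][0][0].astype(np.uint8)
    c=max(cv2.findContours(px,0,1)[0],key=cv2.contourArea); h=c[:,0].astype(float)
    P=np.array([atz(k,u,.012) for u in h]); print(i,"disc",np.round(circ(P)[0],4),circ(P)[1])
    if i>0:
        hsv=cv2.cvtColor(im,cv2.COLOR_BGR2HSV)
        rp=d["roll"][0][0]; m=(rp&(hsv[...,1]>70)).astype(np.uint8)
        m=cv2.morphologyEx(m,cv2.MORPH_OPEN,np.ones((3,3)));c=max(cv2.findContours(m,0,1)[0],key=cv2.contourArea)
        e=cv2.fitEllipse(c);print("hole",e); P=np.array([atz(k,u,.048) for u in c[:,0].astype(float)]);print("hole circle",np.round(circ(P)[0],4))
        d["hole"]=e[0]
ks=[V[1][0],V[2][0]];print("roll hole tri",tri(ks,[V[1][1]["hole"],V[2][1]["hole"]]))
# crops for stud and cap
o=[]
for i,(u,v) in enumerate([(208,240),(297,240),(376,240)]):
    im=cv2.imread(f"pics/w{i}.png"); s=im[v-25:v+10,u-20:u+20]; o.append(cv2.resize(s,None,fx=6,fy=6,interpolation=cv2.INTER_NEAREST)); print(i,"crop origin",u-20,v-25, proj("wrist",[[0,0,0]])[0][:0])
im=cv2.imread("pics/w0.png"); s=im[200:245,300:360]; c0=cv2.resize(np.clip(s*2.5,0,255).astype(np.uint8),None,fx=6,fy=6,interpolation=cv2.INTER_NEAREST)
im=cv2.imread("pics/w1.png"); s=im[200:245,390:450]; c1=cv2.resize(np.clip(s*2.5,0,255).astype(np.uint8),None,fx=6,fy=6,interpolation=cv2.INTER_NEAREST)
top=np.hstack(o); bot=np.hstack([c0,c1]); W=max(top.shape[1],bot.shape[1])
f=lambda a:cv2.copyMakeBorder(a,0,0,0,W-a.shape[1],0)
cv2.imwrite("pics/crops.png",np.vstack([f(top),f(bot)]));print(top.shape)
E
```

```text
0 disc [0.456  0.0118 0.0476] 0.009126575526824122
1 disc [0.4573 0.0085 0.0485] 0.000661867329232875
hole ((129.47125244140625, 218.0290069580078), (23.502906799316406, 26.31483268737793), 123.36304473876953)
hole circle [ 0.443  -0.1931  0.0153]
2 disc [0.455  0.0062 0.0469] 0.009999339067804982
hole ((219.65859985351562, 219.01852416992188), (21.983158111572266, 25.551118850708008), 118.08975219726562)
hole circle [ 0.4441 -0.1942  0.0143]
roll hole tri (array([ 0.44451781, -0.19495367,  0.04438877]), [0.0006, 0.0006])
0 crop origin 188 215 []
1 crop origin 277 215 []
2 crop origin 356 215 []
(210, 720, 3)
```

View pics/crops.png

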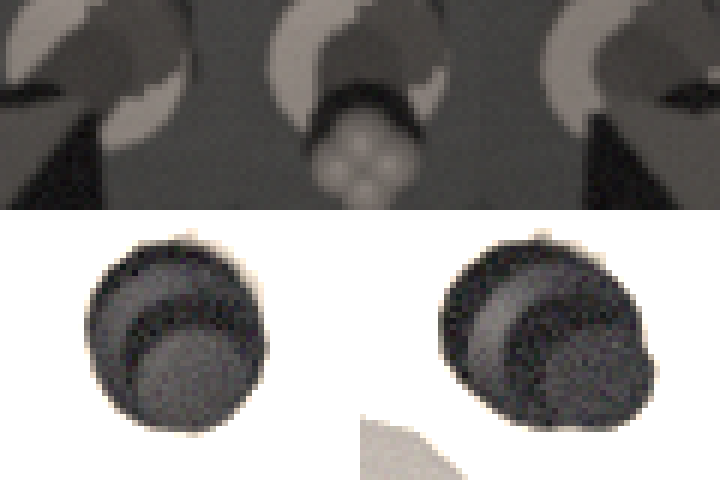

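Run:
```python
from meas import *
import pickle
V=pickle.load(open("v.pkl","rb")); k0,k1,k2=[v[0] for v in V]
print("stud v1 at z.09",atz(k1,(297.8,241.2),.09)," cap knob tri",tri([k0,k1],[(332,228),(430,226.7)]), [atz(k,u,.046)[:2].round(4) for k,u in ((k0,(332,228)),(k1,(430,226.7)))])
x,y=.4445,-.1945
r.move_to([x,y,.13],down(0)); gripper_to(.075,5)
r.move_l([x,y,.034],vel=.12); 
gripper_to(.0,5); print("op",telemetry.current_opening(),telemetry.current_ee_pos(),telemetry.current_wrist_force())
gripper_to(.075,5)
r.move_to([x,y,.034],down(np.pi/2))
gripper_to(0,25); print("op",telemetry.current_opening(),telemetry.current_ee_pos(),telemetry.current_wrist_force())
r.move_l([x,y,.13],vel=.12)
print(telemetry.current_opening(),telemetry.current_t())
k=vision.get_calibration("wrist");im=vision.snapshot("wrist");cv2.imwrite("pics/w3.png",im[:,:,::-1]); pickle.dump(k,open("k3.pkl","wb"))
```

```text
stud v1 at z.09 [0.4578673  0.00934258 0.09      ]  cap knob tri (array([0.45620198, 0.17296616, 0.04428688]), [0.0006, 0.0006]) [array([0.4563, 0.1728]), array([0.455 , 0.1721])]
op 0.0005322227851382603 [ 0.444163  -0.1943145  0.0337271] [-0.4460829  -0.62603899  0.46735765]
op 0.000538828631658346 [ 0.44406926 -0.19410626  0.03359988] [-0.23308996 -0.51152982  0.05237559]
0.0005347240171981218 13.9667
```

View pics/w3.png

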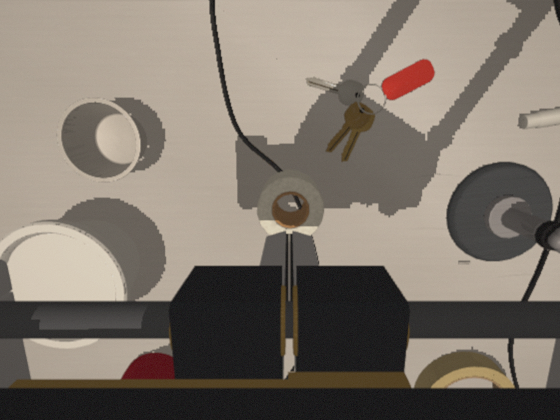

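```bash
python3 - <<'E'
from meas import *
import pickle
k=pickle.load(open("k3.pkl","rb"))
print(np.round(k["position"],3),[atz(k,(291,210),z).round(4) for z in (0,.048,.13)],telemetry.current_ee_pos(), telemetry.current_opening())
print(proj("wrist",[[.4445,-.1945,.048],[.444,-.194,.104]]))
im=vision.snapshot("top");cv2.imwrite("pics/top1.png",im[:,:,::-1]); 
for c in ("top","wrist"): print([(np.round(x["at"],4).tolist(),round(x["score"],2)) for x in models.mark_of("roll",c)] if c=="top" else "")
E
python3 -c "
import cv2;a=cv2.imread('pics/top1.png');cv2.imwrite('pics/top1c.png',cv2.resize(a[150:320,150:430],None,fx=2.8,fy=2.8,interpolation=3))"
```

```text
[ 0.377 -0.195  0.322] [array([ 0.4584, -0.1926,  0.    ]), array([ 0.4463, -0.1929,  0.048 ]), array([ 0.4255, -0.1935,  0.13  ])] [ 0.44382159 -0.19409746  0.12915634] 0.000613793839793993
[[289.01032351 208.17438236]
 [289.82891539 227.46191408]]
[([0.4497, -0.1925, -0.0021], 0.45)]
```

View pics/top1c.png

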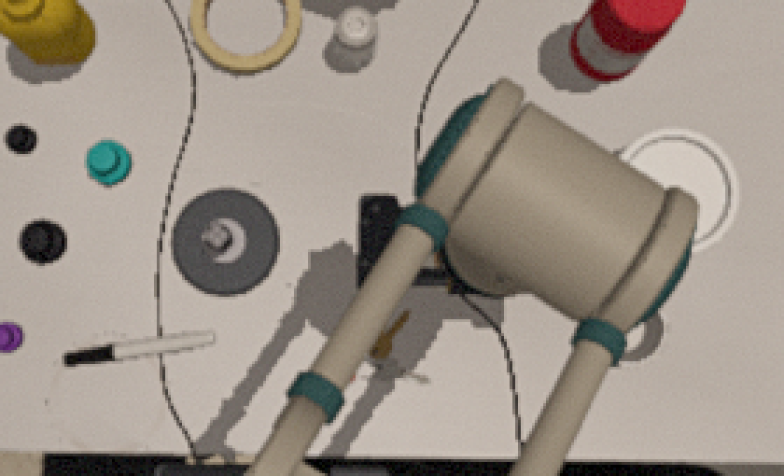

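Run:
```python
from meas import *
gripper_to(.075,5); print(telemetry.current_opening(),telemetry.current_t())
x,y=.4445,-.1935
r.move_l([x,y,.036],vel=.15);print(telemetry.current_ee_pos(),telemetry.current_opening())
im=vision.snapshot("wrist");cv2.imwrite("pics/w4.png",im[:,:,::-1])
im=vision.snapshot("scene");cv2.imwrite("pics/s4.png",cv2.resize(im[130:270,210:400,::-1],None,fx=4,fy=4,interpolation=3))
print(proj("wrist",[[.4445,-.1935,.048],[.4445,-.1935,.03]]),telemetry.current_t(),telemetry.current_wrist_force())
```

```text
0.07518942485110632 15.325
[ 0.4450842  -0.19383774  0.03649063] 0.07518752339622474
[[290.82439838 244.54110004]
 [290.71244998 234.41932833]] 16.2 [0.16524554 0.17635484 0.65994992]
```

View pics/w4.png

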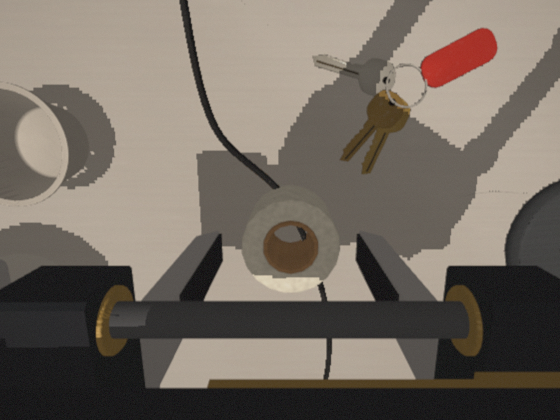

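View pics/s4.png

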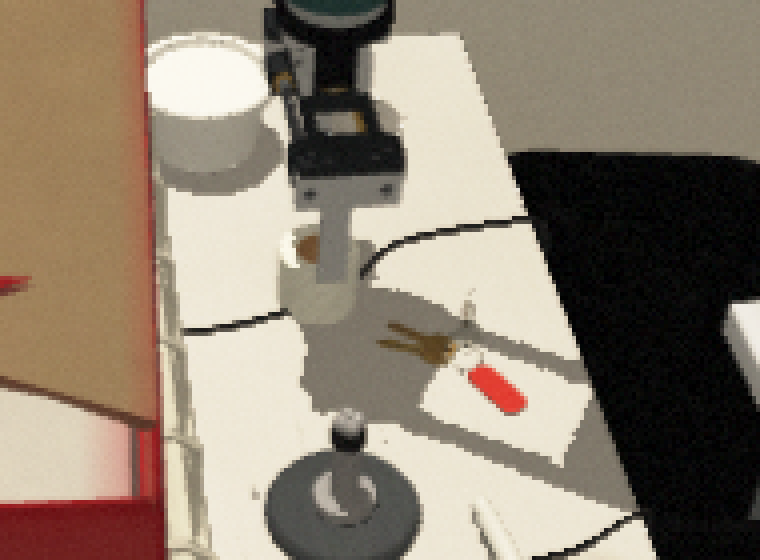

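Run:
```python
from meas import *
gripper_to(.054,20); print(telemetry.current_opening(),telemetry.current_t(),telemetry.current_wrist_force())
im=vision.snapshot("wrist");cv2.imwrite("pics/w5.png",im[:,:,::-1])
```

```text
0.0540773974352332 16.7417 [0.60712256 0.03315769 0.23891768]
```

View pics/w5.png

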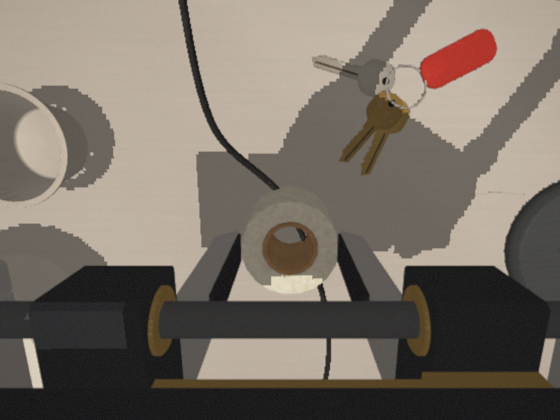

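Run:
```python
from meas import *
p=telemetry.current_ee_pos();print(p,telemetry.current_tool_rot(),telemetry.current_joints())
for z in (.0,.0115,.03,.048,.06):
  for dx in (-.008,.008):
    P=[[p[0]+dx,p[1]+.027,z],[p[0]+dx,p[1]-.027,z]]
    print(z,dx,"w",proj("wrist",P).round(0).tolist(),"s",((proj("scene",P)-[210,130])*4).round(0).tolist())
im=vision.snapshot("scene");cv2.imwrite("pics/s5.png",cv2.resize(im[150:220,250:350,::-1],None,fx=8,fy=8,interpolation=3))
k=vision.get_calibration("wrist");print(np.array(k["position"])-p,k["orientation"])
```

```text
[ 0.44447775 -0.19350027  0.03599402] [-1.28784803e-05  7.07118396e-01  7.07095166e-01 -1.03501262e-05] [-5.54240499e-01  2.87552665e-01  1.92487059e+00 -1.77848066e-05
  9.29199213e-01 -2.12499333e+00]
0.0 -0.008 w [[328.0, 212.0], [251.0, 212.0]] s [[335.0, 324.0], [323.0, 274.0]]
0.0 0.008 w [[328.0, 233.0], [252.0, 233.0]] s [[313.0, 325.0], [302.0, 275.0]]
0.0115 -0.008 w [[330.0, 216.0], [249.0, 216.0]] s [[336.0, 312.0], [324.0, 262.0]]
0.0115 0.008 w [[330.0, 239.0], [250.0, 239.0]] s [[313.0, 314.0], [302.0, 263.0]]
0.03 -0.008 w [[334.0, 224.0], [246.0, 224.0]] s [[337.0, 292.0], [325.0, 242.0]]
0.03 0.008 w [[333.0, 249.0], [246.0, 249.0]] s [[314.0, 294.0], [303.0, 244.0]]
0.048 -0.008 w [[338.0, 233.0], [242.0, 233.0]] s [[338.0, 273.0], [326.0, 223.0]]
0.048 0.008 w [[337.0, 260.0], [242.0, 260.0]] s [[315.0, 275.0], [304.0, 225.0]]
0.06 -0.008 w [[341.0, 240.0], [238.0, 240.0]] s [[339.0, 260.0], [327.0, 210.0]]
0.06 0.008 w [[340.0, 269.0], [239.0, 269.0]] s [[316.0, 262.0], [305.0, 212.0]]
[-0.06729029 -0.00047284  0.19246333] [0.08294152 0.70215926 0.7023464  0.082478  ]
```

View pics/s5.png

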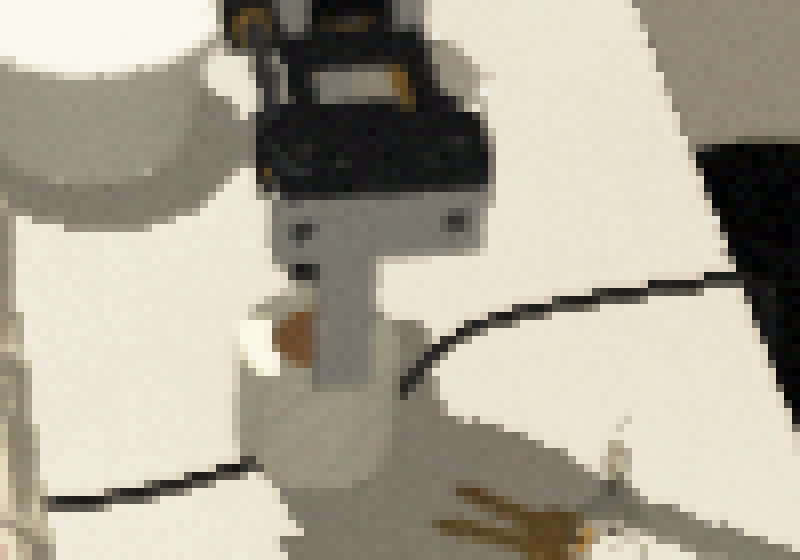

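The tips show at about z = 0.048 (wrist row 235, scene crop row 388), with the TCP at 0.036. So the fingertips are not 25 mm ahead of the TCP as stated, and both squeezes closed above the roll. I'll measure the real offset with a guarded touch on the worktop, fingers open around the roll.

Run:
```python
from meas import *
gripper_to(.078,5)
p=telemetry.current_ee_pos()
try:
    g=r.move_l([.4445,-.1937,-.03],vel=.06,guard=4); print("guard",g)
except r.PlanningError as e: print(e)
print(telemetry.current_ee_pos(),telemetry.current_wrist_force(),telemetry.current_t(),telemetry.current_opening())
im=vision.snapshot("scene");cv2.imwrite("pics/s6.png",cv2.resize(im[150:220,250:350,::-1],None,fx=8,fy=8,interpolation=3))
```

```text
guard True
[ 0.44408974 -0.19338704 -0.01366603] [-1.05484604  0.82608398  7.28124043] 18.2167 0.07790440670281348
```

View pics/s6.png

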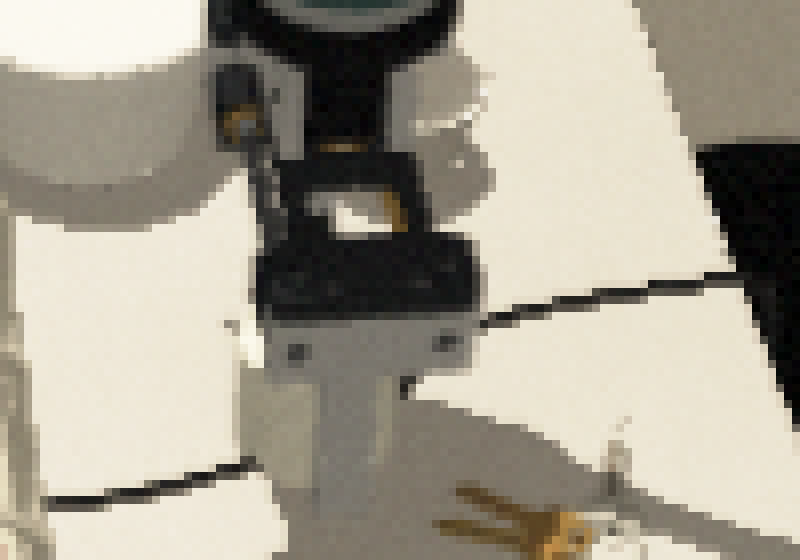

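Run:
```python
from meas import *
import pickle
OFF=.0135
x,y=.4445,-.1937; z=.012-OFF
r.move_l([x,y,z],vel=.1)
gripper_to(.05,4); print("op",telemetry.current_opening(),telemetry.current_ee_pos())
gripper_to(.078)
r.move_to([x,y,z],down(0))
gripper_to(.05,20); print("op",telemetry.current_opening(),telemetry.current_ee_pos(),telemetry.current_wrist_force(),telemetry.current_t())
r.move_l([x,y,.12],vel=.15); print("op",telemetry.current_opening(),telemetry.current_wrist_force())
r.move_l([.458,-.07,.12],vel=.2)
p=telemetry.current_ee_pos();k=vision.get_calibration("wrist");im=vision.snapshot("wrist");cv2.imwrite("pics/w7.png",im[:,:,::-1]); pickle.dump((k,p),open("k7.pkl","wb"))
print(p,telemetry.current_t(),[(np.round(a["at"],4).tolist(),round(a["score"],2)) for a in models.mark_of("stud_tip","wrist")])
```

```text
op 0.057300395930330254 [ 0.44424095 -0.19353722 -0.00181995]
op 0.057130936123417686 [ 0.44467808 -0.19379933 -0.0014715 ] [ 0.1731664  -0.28602219 -0.37955745] 21.3917
op 0.057164433972253174 [-0.21662878  0.27192602 -0.52202644]
[ 0.45789074 -0.07044701  0.11966257] 23.175 [([0.4575, 0.0114, 0.0877], 0.82)]
```

View pics/w7.png

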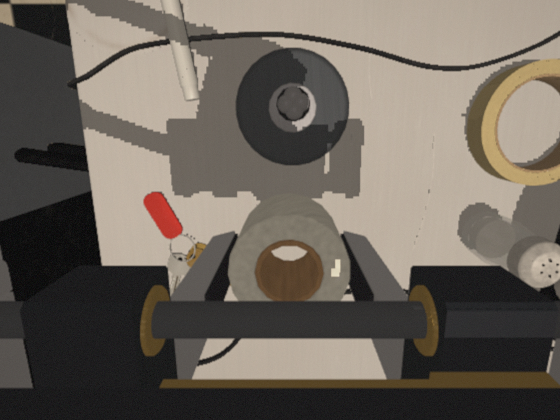

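Run:
```python
from meas import *
import pickle
k,p=pickle.load(open("k7.pkl","rb"))
im=cv2.imread("pics/w7.png"); 
s=im[35:180,220:365]; cv2.imwrite("pics/w7c.png",cv2.resize(np.clip(s*1.8,0,255).astype(np.uint8),None,fx=4,fy=4,interpolation=3))
g=cv2.cvtColor(im,cv2.COLOR_BGR2GRAY)
m=np.zeros_like(g); reg=[x for x in models.regions_of("stand","wrist")][:1]
if reg:
    c=max(cv2.findContours(reg[0]["pixels"].astype(np.uint8),0,1)[0],key=cv2.contourArea)[:,0].astype(float)
    print("score",reg[0]["score"],c.min(0),c.max(0))
    for z in (.012,.008): print(z,circ(np.array([atz(k,u,z) for u in c])))
print("stud",atz(k,(293,103),.09))
```

```text
score 0.93 [235.  47.] [349. 164.]
0.012 (array([0.45998246, 0.00928691, 0.04817215]), np.float64(0.00030963295766987277))
0.008 (array([0.46001634, 0.00946469, 0.04881421]), np.float64(0.00031376050437361926))
stud [0.46010922 0.00875558 0.09      ]
```

View pics/w7c.png

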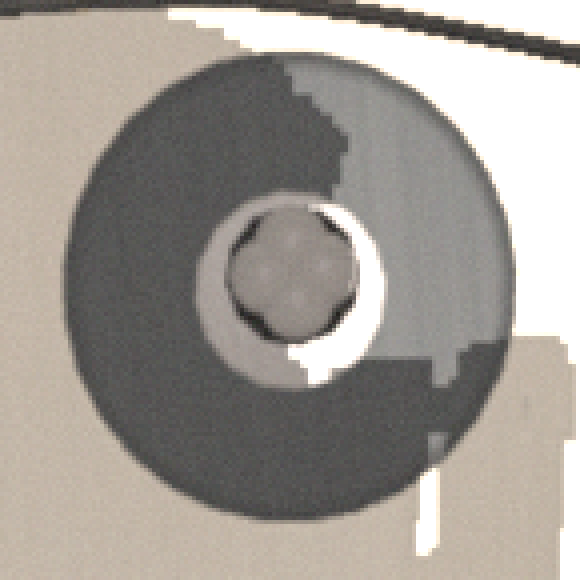

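Run:
```python
from meas import *
import pickle
k,p=pickle.load(open("k7.pkl","rb"))
im=cv2.imread("pics/w7.png")
hsv=cv2.cvtColor(im,cv2.COLOR_BGR2HSV)
m=np.zeros(im.shape[:2],np.uint8); m[225:300,235:345]=1
b=((hsv[...,1]>75)&(m>0)).astype(np.uint8); b=cv2.morphologyEx(b,cv2.MORPH_OPEN,np.ones((3,3)))
ys,xs=np.nonzero(b); print(xs.min(),xs.max(),ys.min(),ys.max())
c=max(cv2.findContours(b,0,1)[0],key=cv2.contourArea)[:,0].astype(float)
c=c[(c[:,1]<290)]
c=np.array([q for q in c if q[1]<280 or abs(q[0]-289)>20])
P=np.array([atz(k,u,p[2]+.0495) for u in c]); print("hole",circ(P)," tcp",p)
# same from yaw pi/2 picture w4-like: roll on table, tcp view w4 (tcp .4451,-.1938)
s=im[220:305,220:360]; cv2.imwrite("pics/w7d.png",cv2.resize(s,None,fx=5,fy=5,interpolation=3))
```

```text
255 323 240 299
hole (array([ 0.45748493, -0.06963797,  0.0153769 ]), np.float64(0.0001699862548935178))  tcp [ 0.45789074 -0.07044701  0.11966257]
```

View pics/w7d.png

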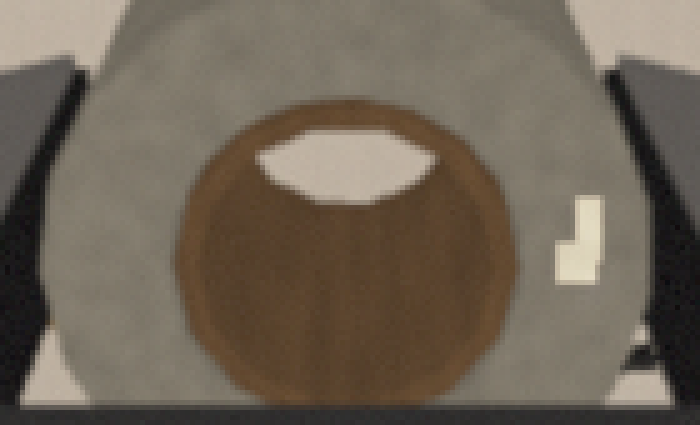

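Run:
```python
from meas import *
import pickle
x,y=.4598,.0087
r.move_l([x,y,.118],vel=.15)
g=r.move_l([x,y,.0208],vel=.08,guard=4); p=telemetry.current_ee_pos(); print(g,p,telemetry.current_wrist_force(),telemetry.current_t())
k=vision.get_calibration("wrist");im=vision.snapshot("wrist");cv2.imwrite("pics/w8.png",im[:,:,::-1]); pickle.dump((k,p),open("k8.pkl","wb"))
```

```text
True [0.45916138 0.00868255 0.02045885] [-0.05040711 -0.21777897  5.79143257] 25.1583
```

View pics/w8.png

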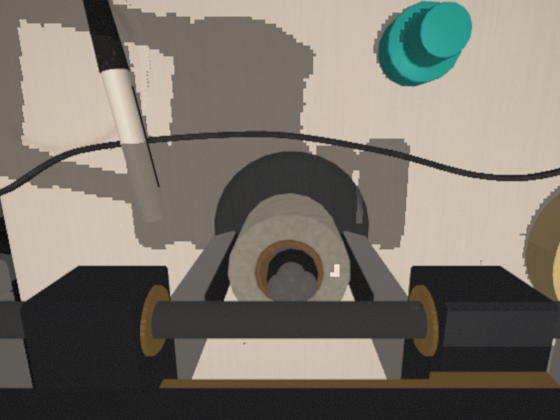

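Run:
```python
from meas import *
import pickle
x,y=.4592,.0087
gripper_to(.078); 
r.move_l([x,y,.13],vel=.2); print(telemetry.current_t())
r.move_to([.538,.01,.13],down(np.pi/2))
p=telemetry.current_ee_pos();k=vision.get_calibration("wrist");im=vision.snapshot("wrist");cv2.imwrite("pics/w9.png",im[:,:,::-1]); pickle.dump((k,p),open("k9.pkl","wb"))
print(p,telemetry.current_t())
reg=models.regions_of("stand","wrist"); 
for R_ in reg[:2]:
    c=max(cv2.findContours(R_["pixels"].astype(np.uint8),0,1)[0],key=cv2.contourArea)[:,0].astype(float)
    print("score",R_["score"],c.min(0),c.max(0),circ(np.array([atz(k,u,.012) for u in c])))
s=im[30:200,190:400,::-1]; cv2.imwrite("pics/w9c.png",cv2.resize(np.clip(s*1.6,0,255).astype(np.uint8),None,fx=3.5,fy=3.5,interpolation=3))
```

```text
26.45
[0.53740344 0.01005589 0.12924919] 27.8833
score 0.84 [234.  54.] [343. 167.] (array([0.46000118, 0.00890084, 0.04814303]), np.float64(0.00030028531394160314))
```

View pics/w9.png

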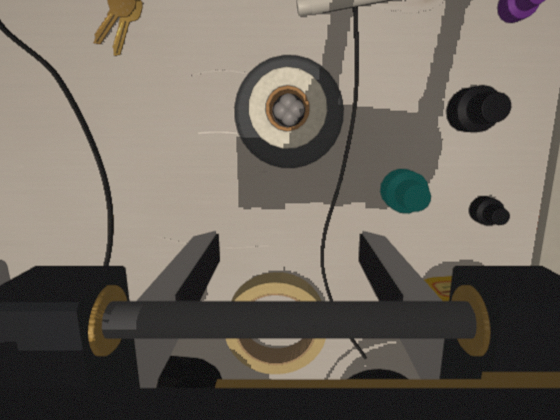

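View pics/w9c.png

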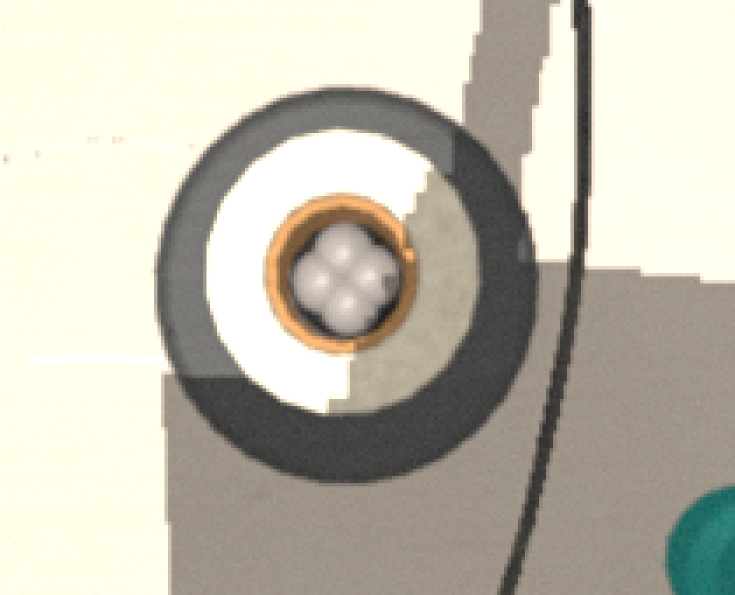

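Run:
```python
from meas import *
import pickle
k,p=pickle.load(open("k9.pkl","rb"))
print("stud",atz(k,(288.9,109.7),.088),"cap",atz(k,(496,107),.046))
x,y=.4567,.1728; z=.0105
r.move_to([x,y,.10],down(np.pi/2)); gripper_to(.055,3)
g=r.move_l([x,y,z],vel=.12,guard=4); print(g)
gripper_to(.015,3); print("op",telemetry.current_opening(),telemetry.current_ee_pos(),telemetry.current_t())
gripper_to(.05)
r.move_to([x,y,z],down(0))
gripper_to(.015,35); print("op",telemetry.current_opening(),telemetry.current_ee_pos(),telemetry.current_wrist_force(),telemetry.current_t())
im=vision.snapshot("wrist");cv2.imwrite("pics/w10.png",im[:,:,::-1])
```

```text
stud [0.46069622 0.00952606 0.088     ] cap [0.4569899  0.17173802 0.046     ]
False
op 0.02528491710027673 [0.45689087 0.1728482  0.01072324] 30.75
op 0.024037138980326587 [0.45675485 0.17280993 0.01050341] [ 0.12271081 -0.04849265 -1.00748489] 33.275
```

View pics/w10.png

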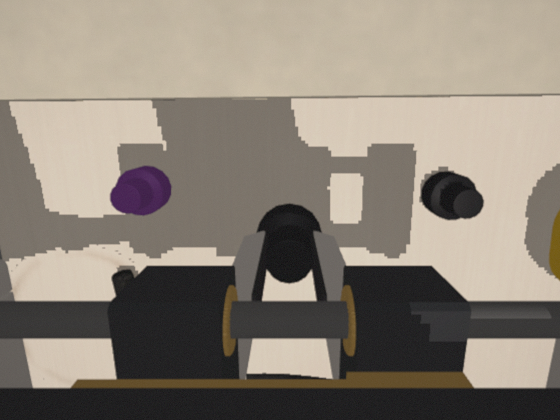

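Run:
```python
from meas import *
x,y=.4602,.0093
r.move_l([.4567,.1728,.13],vel=.15); print("op",telemetry.current_opening(),telemetry.current_wrist_force())
r.move_l([x,y,.13],vel=.15)
g=r.move_l([x,y,.1005],vel=.06,guard=5); print(g,telemetry.current_ee_pos(),telemetry.current_wrist_force(),telemetry.current_t())
im=vision.snapshot("wrist");cv2.imwrite("pics/w11.png",im[:,:,::-1])
im=vision.snapshot("scene");cv2.imwrite("pics/s11.png",cv2.resize(im[190:290,240:360,::-1],None,fx=6,fy=6,interpolation=3))
```

```text
op 0.024098815036636995 [-0.12562328 -0.26089258 -0.91260127]
False [0.46005243 0.00931659 0.10025533] [ 0.23619914 -0.02688303  0.09590381] 36.1583
```

View pics/w11.png

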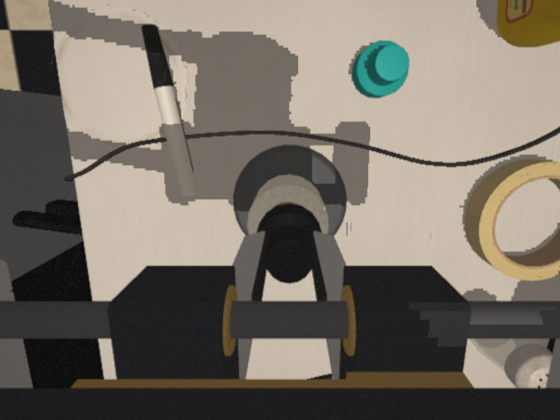

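View pics/s11.png

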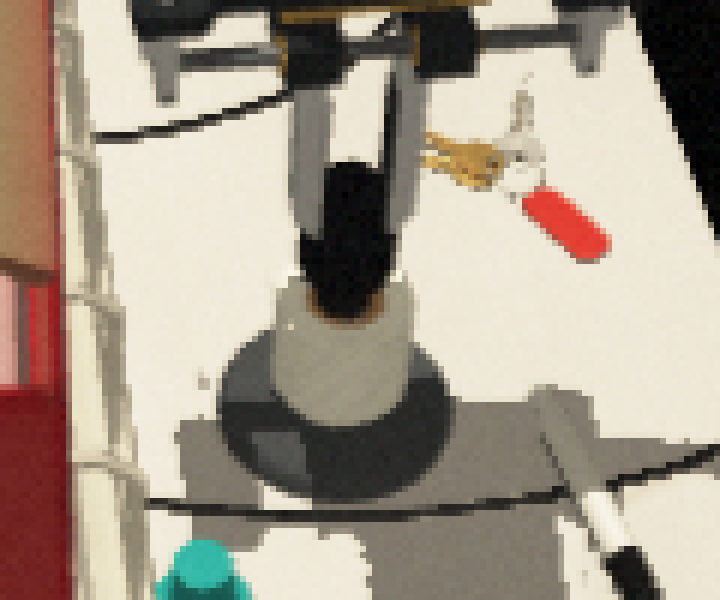

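Run:
```python
from meas import *
x,y=.4602,.0093
for z in (.095,.0905,.0865,.0838):
    g=r.move_l([x,y,z],vel=.03); print(z,telemetry.current_ee_pos().round(4),telemetry.current_wrist_force().round(2),round(telemetry.current_opening(),4),telemetry.current_t())
```

```text
0.095 [0.4606 0.0096 0.0952] [1.24 1.02 2.32] 0.024 36.5917
0.0905 [0.4604 0.0096 0.0894] [ 4.34  2.51 -9.75] 0.0239 36.8917
0.0865 [0.4601 0.0091 0.0868] [0.2  0.68 0.73] 0.0239 37.175
0.0838 [0.4603 0.009  0.0845] [-0.64  0.05  6.17] 0.0235 37.425
```

Run:
```python
from meas import *
x,y=.4602,.0093
r.move_l([x,y,.0824],vel=.02); r.hold(.5)
for i in range(4):
    print(telemetry.current_ee_pos().round(4),telemetry.current_wrist_force().round(2),round(telemetry.current_opening(),4),telemetry.current_t()); r.hold(.1)
im=vision.snapshot("wrist");cv2.imwrite("pics/w12.png",im[:,:,::-1])
im=vision.snapshot("scene");cv2.imwrite("pics/s12.png",cv2.resize(im[190:290,240:360,::-1],None,fx=6,fy=6,interpolation=3))
```

```text
[0.4603 0.009  0.0836] [-2.53  0.59  7.89] 0.0239 38.175
[0.4603 0.009  0.0836] [-2.7  -0.39  8.69] 0.024 38.275
[0.4603 0.009  0.0836] [-2.66  0.2   8.74] 0.0239 38.375
[0.4603 0.009  0.0836] [-1.18  0.35  9.1 ] 0.023 38.475
```

View pics/s12.png

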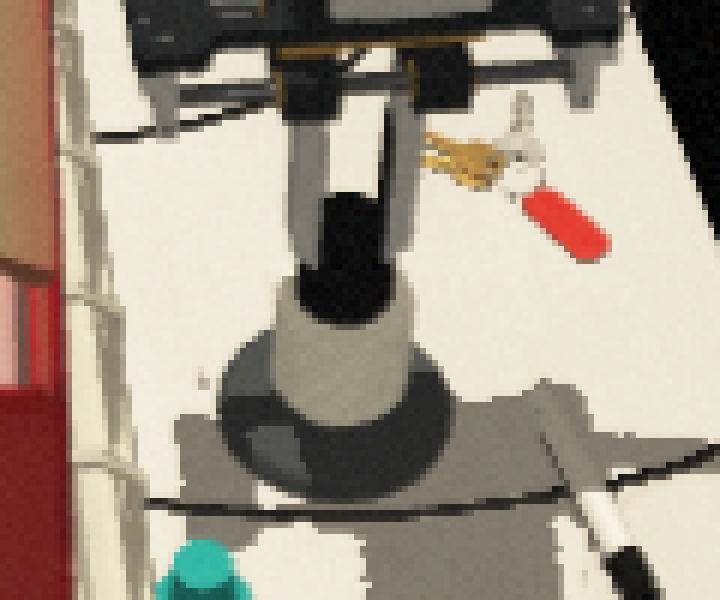

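View pics/w12.png

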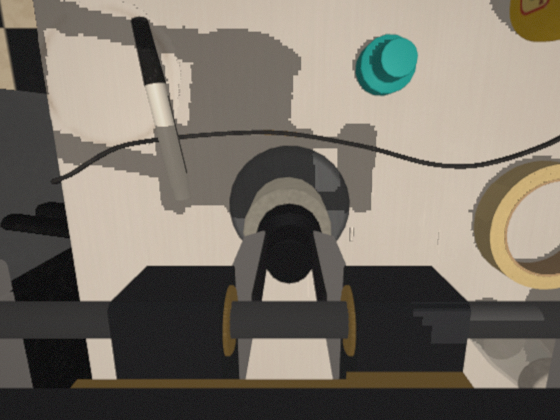

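Run:
```python
from meas import *
print(telemetry.current_wrist_force().round(2),telemetry.current_t()); r.sign_off()
```

```text
[-1.39 -0.01  8.61] 38.675
the job is handed in; nothing more can be done
```

The paper roll is on the holder's hub and released. The larger black cap is clicked onto the stud and was still held pressed when I handed the job in at 38.7 s. The sign-off gave no verdict.

**Last checks**
- **Press:** the wrist force was 8.6–9.1 N, which is about 9.6 N once I allow for roughly 0.9 N of no-load offset.
- **Cap height:** the cap origin is about 73 mm above the holder's, as expected for a 10 N press. The click showed as a sudden force drop near 79 mm.
- **Roll:** it stopped on the hub at the expected height. The wrist picture after release shows it upright and well centred on the spindle.
- **Bystanders:** none looked disturbed in the views I took. The red shaker, deli tub and sauce cup were not looked at again at the end.

**What disagreed**
- **Fingertip position:** the text puts the fingertips 25 mm ahead of the TCP, but a guarded touch on the worktop showed them about 13.5 mm behind it. My first two grips therefore closed just above the roll without disturbing it. I used the measured value from then on.
- **Stand position:** wrist estimates differed by up to about 3 mm in x and 1 mm in y. I aimed at (0.460, 0.009), where the close views from two wrist angles agreed to within 1 mm.

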